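# Hold a bore probe centred in an engine barrel

### The arm

A 7-joint arm with a two-finger parallel gripper is mounted at the origin on the work surface. World frame = base frame: x ahead of the robot, y to its left, z up, the work surface at z = 0. Lengths are in m, angles in rad, forces in N, time in s.
With the tool pointing down it reaches from about 0.35 to 0.9 m from the base axis. Payload 8.1 kg.
Tool frame: the origin (TCP) lies midway between the tips of the shut fingers; the grasp point (between the pads) lies 19 mm behind it; z points along the fingers, y is the line along which they close (so a half turn about z gives the same grasp; the last joint's range is limited). The gripper opens to 92 mm and grips with 3 to 60 N. Pads are 19 mm wide; open, the fingers measure 130 mm over their backs; the gripper's body (75 mm by 190 mm) begins 47 mm behind the grasp point.
Start: joints at [1.122, 0.434, 0.025, 1.573, -0.012, 1.134, -0.075], TCP at [0.212, -0.588, 0.227] pointing down, gripper open.
Joint ranges: [-2.62, 2.62], [-0.44, 2.09], [-1.27, 1.32], [0.08, 2.57], [-1.32, 4.46], [0.12, 2], [-2.74, 2.74]. Speed limits (rad/s): [2.22, 2.22, 3.01, 3.01, 3.14, 3.14, 3.14].

### API

Orientations are given as a rotation vector (axis times angle).
In Python, from cell import arm gives the robot as it stands.
- The arm moves only by the tool arm_command, never from a script. Its arguments are lists of equal length, an entry for each row: "dp": the shift along the tool's x, y, z in units of 25 mm (1.0 is 25 mm), a list of three; "angular": the turn, a rotation vector about the tool's x, y, z in units of 0.15 rad (1.0 is 0.15 rad), a list of three; "claw": the opening, from 0 (shut) to 1 (fully open). In form: {"dp": [[x, y, z], ...], "angular": [[rx, ry, rz], ...], "claw": [claw, ...]}. A call has 1 to 10 rows; each row shifts and turns the commanded pose from where the row before left it, along the tool's axes as they then stand; what a row does not reach is not made up. A row lasts 1/10 s, in which the tool goes at most 50 mm and 8.59 degrees, less where a joint would pass 70% of its speed; a pose out of reach is approached as far as the arm can. A call with a number of a shift or a turn outside -1 to 1 is refused whole. A call with a gripper value outside its range is refused whole. The fingers move at their own pace and stop on an object; "force" is the grip in N (left out, the last holds). Time passes only in rows, so rows that do not move let the fingers close. It gives the time, the measured TCP pose, the force, the opening and the grip force at its end, in the units of the state.
- arm.observe(): the state, without advancing time (a new reading comes with each control period).
- arm.get_image(name): name is "side" or "top" or "wrist"; returns a dict with "frame" (420x560x3 uint8, red, green, blue), "z_map" (420x560 float32, m along the optical axis (not along the pixel's ray), 0 where there is no reading), "K" (3x3 intrinsics, pixels), "R" (3x3) and "t" (3): a world point X has camera coordinates R X + t. Camera axes: x right, y down, z forward; pixel columns grow to the right and rows downward; lengths in m; the calibration is good to about 2 mm. A picture is of the moment at which its call begins.
- arm.sign_off(): hands the job in; it is judged then, once.
The state is a dict: "clock": time; "joints": joint angles; "dq": joint speeds; "joint_efforts": joint torques, N m; "position": TCP position; "ee_rot": TCP orientation; "force": force on the tool from outside, world axes, zero at the start; "ft_torque": the same for the moment, N m; "width": opening from 0.0 (shut) to 1.0 (fully open); "gripper_force": force on a finger pad.
Only numpy, scipy, OpenCV 4.12 (cv2) and the standard library are available. Lean on these libraries where they do the work, as an engineer would, in place of code of your own. Each camera call takes 0.05 s, during which the arm holds its last target. There are 200 camera calls.

### The job

Take the bore probe by its flat plate and slide it straight up out of its slotted holder, keep it upright, and lower its rod at least 45 mm into the guide hole of the steel plate that is bolted on top of one of the two engine barrels, without the probe ever touching that barrel or its plate. Finish while still holding the probe in the gripper, upright and still, with an even gap all round the rod (no more than 4 mm off the hole's centre); it must not rest on anything. Leave the bare barrel, the piston, the wrist pin and the screwdriver where they are.

Things in the scene. Friction and masses are not known exactly. Their poses are not given: they have to be found in the camera images.
- probe: Bore probe, loose, 0.15 to 0.31 kg, one rigid piece 170 mm tall: below, a round steel rod, 12 mm diameter, 90 mm long; above, in line, a flat upright aluminium plate 8 mm thick (x), 80 mm wide (y), 80 mm high (z 90 to 170 mm), with a dark 17 mm disc, 3 mm thick, on each face at z = 104 mm. Origin at the centre of the rod's lower end, z up. It starts standing in the holder.
- probe_plate (a point): Centre of the probe's flat plate, 130 mm above the rod's lower end, 40 mm below the plate's top edge; axes as probe. At the start the plate's top edge is 188 mm above the bench and the plate's top 40 mm stand clear above the holder.
- probe_tip (a point): Centre of the lower end of the probe's rod; axes as probe. At the start it is 18 mm above the bench.
- holder: Slotted holder, grey metal, fixed: base 100 x 120 x 8 mm (x, y, z) and two uprights 26 x 20 mm, 148 mm tall, at y = +-33.5 to +-53.5 mm. Their facing sides have vertical grooves 12 mm wide, 8 mm deep, open at the top, in which the plate's side edges slide with 1.5 to 2 mm play. It is open in front and behind. Origin under its centre, on the bench; axes as the probe's at the start.
- holder_top (a point): Point midway between the two uprights at the height of their tops, 148 mm above the bench; axes as holder. The plate sits 40 mm deep in the grooves: the probe is free once raised 40 mm, and its rod's end is above the uprights once raised 130 mm.
- barrel: Engine barrel with guide plate, fixed: black square fins 112 x 112 mm round an aluminium cylinder 95 mm tall, and bolted on top a square steel plate 104 x 104 x 15 mm (top face 110 mm above the bench) with the guide hole through its centre. Four bolt heads, 7 mm high, 40 mm from the centre in x and y. Origin under its centre, on the bench.
- guide_mouth (a point): Centre of the guide hole's mouth in the top face of the steel plate, 110 mm above the bench; z up along the hole. The hole is 26 mm in diameter and 15 mm deep; below, it opens into the barrel's 66 mm bore, empty down to the bench.
- bare_barrel_top (a point): Bystander: the other engine barrel, loose, 1.8 kg, same fins (112 x 112 mm), 95 mm tall, without a plate on top, so that its 66 mm bore is open. This point is the centre of the bore at its top face.
- piston: Bystander: a loose aluminium piston, 65 mm in diameter, 54 mm tall, standing on the bench; origin at the centre of its underside.
- wrist_pin: Bystander: a loose steel tube, 20 mm outside diameter, 52 mm tall, standing on end; origin at the centre of its underside.
- screwdriver: Bystander: a loose screwdriver, 200 mm long, lying on the bench along its x axis.
Mind the look-alikes: they are no part of the job. There is more than one size of the probe; the job needs the smallest.

How it is judged:
On the way, in this order (a step that is already met when the one before it is completed fails the run):
1. the probe's plate has been slid up clear of the holder's grooves, in the gripper (z of probe_tip in the frame of holder above 0.062 m and contact force between the fingers and probe above 1 N), for 0.1 s.
2. the rod's end has entered the guide hole (z of probe_tip in the frame of guide_mouth below -0.005 m and horizontal distance between probe_tip and guide_mouth below 0.007 m), for 0.1 s.
At the end, for the whole second after the job is handed in: The gripper holds the probe still (under 20 mm/s) and upright (within 0.07 rad), its rod's end at least 44 mm below the guide plate's top face and within 4.2 mm of the hole's axis, the plate's centre within 8 mm of that axis, and nothing of the probe touches the barrel or guide plate (z of probe_tip in the frame of guide_mouth below -0.044 m and horizontal distance between probe_tip and guide_mouth below 0.0042 m and horizontal distance between probe_plate and guide_mouth below 0.008 m and angle between probe's own z axis and vertical below 0.07 rad and contact force between the fingers and probe above 1 N and contact force between probe and barrel below 0.3 N and linear speed of probe below 0.02 m/s); the arm keeps its last pose, push and grip.
It fails at once if the probe touches the barrel or its guide plate (contact force between probe and barrel above 0.5 N).
It fails at once if the probe is tipped more than 0.35 rad (angle between probe's own z axis and vertical above 0.35 rad).
It fails at once if the bare barrel, the piston, the wrist pin or the screwdriver is moved by more than 20 mm (distance of any of bare_barrel_top, piston, wrist_pin, screwdriver from where it was at the start of the episode above 0.02 m).
It also fails if it takes over 45 s, if anything falls off the work surface, if the arm or the gripper's body presses on something with over 40 N, if the wrist force passes 120 N, or if a joint passes its speed limit or range.

## Working session

There is one attempt and no reset: what is moved stays moved. The work goes in short steps, Python scripts to look and compute and a tool call to move; the robot and the scene stay as the last step left them, time stands still between calls to the robot, and variables do not carry over. Pictures are saved under pics/ and viewed, at most 10 in all, crops included, and the job is handed in when it is done.

Besides the shell and the picture viewer there is one more tool, called after ">>>" by a JSON object that holds its "api" and its "payload". arm_command: Moves the arm, as the interface text tells. Its arguments: {"type":"object","properties":{"dp":{"type":"array","items":{"type":"array","items":{"type":"number"}}},"angular":{"type":"array","items":{"type":"array","items":{"type":"number"}}},"claw":{"type":"array","items":{"type":"number"}},"force":{"type":"number"}},"required":["dp","angular","claw"]}

```bash
mkdir -p pics; cat > h.py <<'E'
import numpy as np, cv2
from cell import arm
def cloud(im):
    z=im["z_map"];K=im["K"];v,u=np.mgrid[:z.shape[0],:z.shape[1]]
    c=np.stack([(u-K[0,2])/K[0,0]*z,(v-K[1,2])/K[1,1]*z,z],-1)
    return (c-im["t"])@im["R"]
def save(im,n): cv2.imwrite(n,im["frame"][:,:,::-1])
E
python3 - <<'E'
from h import *
import pickle
s=arm.observe();print(s)
for n in("top","side"):
    im=arm.get_image(n);pickle.dump(im,open(n+".pkl","wb"));save(im,f"pics/{n}0.png")
    print(n,im["K"].round(1).tolist(),(-im["R"].T@im["t"]).round(3),im["R"].round(3).tolist())
E
```

```text
{'clock': 0.0, 'joints': array([ 1.12239927,  0.43520449,  0.02494567,  1.57410217, -0.0115976 ,
        1.13398295, -0.07513123]), 'dq': array([-0.00017084, -0.00063999,  0.00111986,  0.00066262,  0.00121425,
        0.00019392,  0.0017083 ]), 'joint_efforts': array([-1.56214643e-03, -6.67858100e+01,  9.84349810e-01, -3.14469087e+01,
       -6.04452915e-02,  4.28520993e-02,  1.33246135e-04]), 'position': array([ 0.2116291 , -0.58753786,  0.22595417]), 'ee_rot': array([-3.09329405e+00, -5.40099835e-01,  6.21169298e-04]), 'force': array([ 0.02489552, -0.645531  , -1.1283441 ]), 'ft_torque': array([-0.01006692,  0.01408866, -0.07014137]), 'gripper_force': 0.0, 'width': 1.002908549140533}
top [[497.1, 0.0, 283.4], [0.0, 497.1, 209.6], [0.0, 0.0, 1.0]] [ 0.404 -0.033  1.41 ] [[0.024, -1.0, 0.017], [-0.996, -0.025, -0.081], [0.081, -0.015, -0.997]]
side [[461.9, 0.0, 278.2], [0.0, 461.9, 206.3], [0.0, 0.0, 1.0]] [0.236 0.826 0.625] [[-0.955, -0.295, 0.026], [-0.167, 0.466, -0.869], [0.244, -0.834, -0.494]]
```

View pics/top0.png

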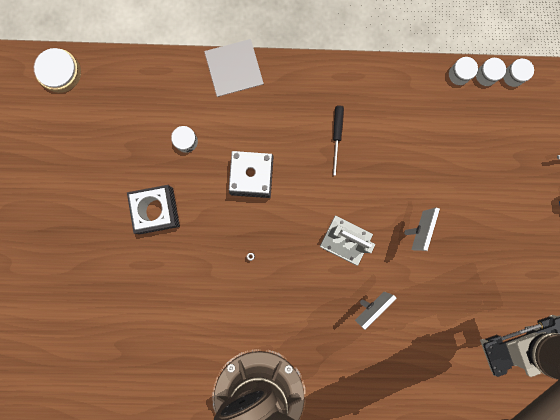

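View pics/side0.png

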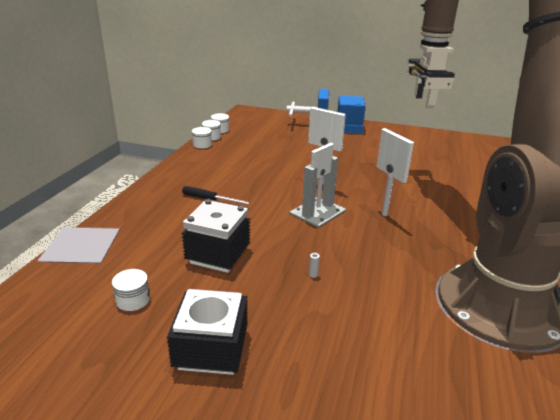

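The top view shows the plated barrel with its hole at (250,172), the bare barrel at (152,209), and the holder with the small probe at (348,240). The larger look-alikes are at (428,230) and (377,311), and the pin is at (250,257). The side view agrees.

```bash
python3 - <<'E'
from h import *
import pickle
im=pickle.load(open("top.pkl","rb"));P=cloud(im);Z=P[...,2]
def ray(u,v,h):
    K,R,t=im["K"],im["R"],im["t"];c=-R.T@t
    d=R.T@np.linalg.inv(K)@[u,v,1];return c+d*(h-c[2])/d[2]
# guide hole
g=cv2.cvtColor(im["frame"],cv2.COLOR_RGB2GRAY)
sub=(g[160:184,238:262]<120).astype(np.uint8)
n,l,st,ce=cv2.connectedComponentsWithStats(sub)
for i in range(1,n): print("hole",st[i],ray(ce[i][0]+238,ce[i][1]+160,.11).round(4))
m=(Z>.1)&(Z<.114);m[:,:215]=0;m[:,285:]=0;m[:140]=0;m[205:]=0
v,u=np.nonzero(m);r=cv2.minAreaRect(np.c_[u,v].astype(np.float32));print("plate",r,ray(*r[0],.11).round(4),P[m].mean(0))
# heights
for nm,(u0,u1,v0,v1) in dict(holder=(318,380,212,268),A=(405,445,200,255),B=(350,400,285,335)).items():
    q=P[v0:v1,u0:u1].reshape(-1,3);print(nm,"zmax",np.percentile(q[:,2],[90,97,99.5]).round(3))
    if nm=="holder":
        for lo,hi in((.175,.2),(.14,.155),(.004,.014)):
            k=q[(q[:,2]>lo)&(q[:,2]<hi)];r=cv2.minAreaRect(k[:,:2].astype(np.float32)*1000);print(lo,len(k),k.mean(0).round(4),r)
    else:
        k=q[q[:,2]>q[:,2].max()-.012];print(k.mean(0),cv2.minAreaRect(k[:,:2].astype(np.float32)*1000))
big=cv2.resize(im["frame"][200:280,305:445],None,fx=5,fy=5,interpolation=cv2.INTER_CUBIC)
cv2.imwrite("pics/hold.png",big[:,:,::-1])
s=arm.observe();Rt=cv2.Rodrigues(s["ee_rot"])[0];print(Rt.round(3))
E
```

```text
hole [ 8  8  9  9 64] [0.6077 0.0372 0.11  ]
plate ((250.20050048828125, 171.69287109375), (39.542110443115234, 39.5421142578125), 4.085616588592529) [0.6079 0.0368 0.11  ] [0.608342   0.03694278 0.10936545]
holder zmax [0.125 0.185 0.192]
0.175 117 [ 0.4369 -0.2333  0.1871] ((436.82830810546875, -233.8564453125), (79.77651977539062, 7.8671979904174805), 64.94901275634766)
0.14 149 [ 0.4375 -0.2307  0.1476] ((436.8075256347656, -234.090087890625), (107.1895980834961, 26.372873306274414), 64.58943176269531)
0.004 1117 [ 0.4348 -0.233   0.008 ] ((438.68988037109375, -241.07785034179688), (155.6958770751953, 173.6453399658203), 1.23514723777771)
A zmax [0.221 0.227 0.23 ]
[ 0.40421118 -0.0329803   1.40998381] ((404.2111511230469, -32.98030090332031), (0.0, 0.0), 0.0)
B zmax [0.212 0.227 0.229]
[ 0.40421118 -0.0329803   1.40998381] ((404.2111511230469, -32.98030090332031), (0.0, 0.0), 0.0)
[[ 0.941  0.339 -0.001]
 [ 0.339 -0.941  0.001]
 [-0.    -0.001 -1.   ]]
```

View pics/hold.png

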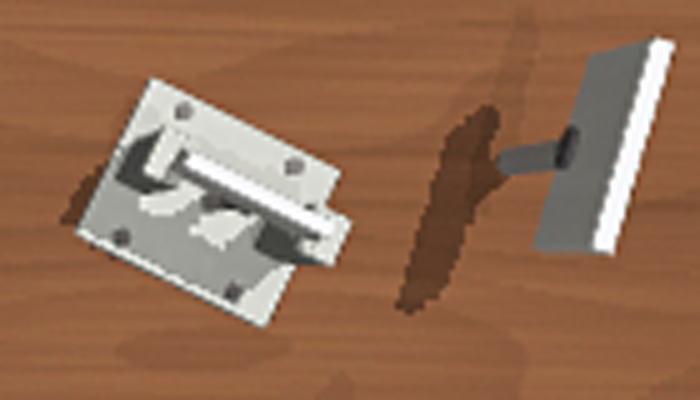

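The enlarged crop shows the small probe's top edge running from (185,160) to (325,235), centred between the uprights. It measures 79.8 × 7.9 mm at z = 0.187, which matches the small probe, and its long axis is at 64.9°. The hole is at (0.608, 0.037). I'll lift and turn -0.787 rad about tool z, then travel.

>>> {"api": "arm_command", "payload": {"dp": [[0,0,-0.5],[0,0,-0.6],[0,0,-0.6],[0,0,-0.6],[0,0,-0.3],[0,0,0],[0.5,0.06,0],[0.95,0.12,0],[0.95,0.12,0],[0.95,0.12,0]], "angular": [[0,0,-0.9],[0,0,-0.9],[0,0,-0.9],[0,0,-0.9],[0,0,-0.9],[0,0,-0.75],[0,0,0],[0,0,0],[0,0,0],[0,0,0]], "claw": [1,1,1,1,1,1,1,1,1,1]}}

```text
clock: 1.1
position: [0.2576, -0.5147, 0.2912]
ee_rot: [-2.653, -1.681, -0.001]
force: [0.0, -0.1, -0.8]
width: 1.001
gripper_force: 0.0
```

>>> {"api": "arm_command", "payload": {"dp": [[1,0.12,0],[1,0.12,0],[1,0.12,0],[1,0.12,0],[1,0.12,0],[1,0.12,0],[1,0.12,0],[1,0.12,0],[1,0.12,0],[1,0.12,0]], "angular": [[0,0,0],[0,0,0],[0,0,0],[0,0,0],[0,0,0],[0,0,0],[0,0,0],[0,0,0],[0,0,0],[0,0,0]], "claw": [1,1,1,1,1,1,1,1,1,1]}}

```text
clock: 2.1
position: [0.3902, -0.3008, 0.2913]
ee_rot: [-2.653, -1.682, 0.0]
force: [-0.1, 0.1, -0.6]
width: 1.001
gripper_force: 0.0
```

>>> {"api": "arm_command", "payload": {"dp": [[1,0.12,0],[1,0.12,0],[0.3,0.1,0],[0,0,0],[0,0,0]], "angular": [[0,0,0],[0,0,0],[0,0,0],[0,0,0],[0,0,0]], "claw": [1,1,1,1,1]}}

```text
clock: 2.6
position: [0.4213, -0.255, 0.2915]
ee_rot: [-2.652, -1.684, 0.001]
force: [-0.2, -0.3, -0.1]
width: 0.997
gripper_force: 0.0
```

```bash
cat >> h.py <<'E'
def rel(s,X):
    R=cv2.Rodrigues(s["ee_rot"])[0]; return R.T@(np.asarray(X)-s["position"])
E
python3 - <<'E'
from h import *
import pickle
im=arm.get_image("wrist");s=arm.observe();save(im,"pics/w1.png");pickle.dump((im,s),open("w1.pkl","wb"))
R=cv2.Rodrigues(s["ee_rot"])[0];print(s["position"],R.round(3),s["clock"])
P=cloud(im);q=P[(P[...,2]>.178)&(P[...,2]<.196)&(abs(P[...,0]-.437)<.06)&(abs(P[...,1]+.234)<.06)]
print(len(q))
if len(q)>20:
    print(q.mean(0),cv2.minAreaRect(q[:,:2].astype(np.float32)*1000))
print("rel top",rel(s,[.4368,-.2339,.188])*1000)
E
```

```text
[ 0.42118994 -0.25540281  0.29148829] [[ 0.426  0.905 -0.001]
 [ 0.905 -0.426 -0.   ]
 [-0.001 -0.001 -1.   ]] 2.65
1047
[ 0.43620441 -0.23295218  0.18832154] ((435.88592529296875, -233.77565002441406), (78.74463653564453, 8.011210441589355), 64.82460021972656)
rel top [ 26.16202522   5.01545198 103.47108544]
```

View pics/w1.png

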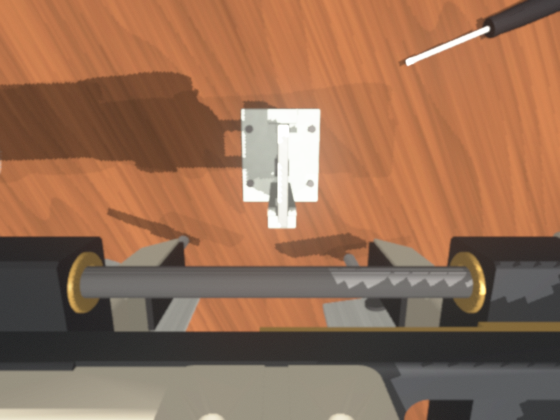

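The wrist view shows the probe's top edge as a vertical strip at u ≈ 283, v 122–210, centred in the holder and aligned with the tool. What remains is x +26, y +4.5 and z +147 mm.

>>> {"api": "arm_command", "payload": {"dp": [[0.52,0.09,0],[0.52,0.09,0],[0,0,0.6],[0,0,0.8],[0,0,0.8],[0,0,0.8],[0,0,0.8],[0,0,0.8],[0,0,0.8],[0,0,0.5]], "angular": [[0,0,0],[0,0,0],[0,0,0],[0,0,0],[0,0,0],[0,0,0],[0,0,0],[0,0,0],[0,0,0],[0,0,0]], "claw": [1,1,1,1,1,1,1,1,1,1]}}

```text
clock: 3.65
position: [0.4371, -0.2317, 0.1429]
ee_rot: [-2.649, -1.686, 0.0]
force: [0.6, -0.2, -0.5]
width: 0.997
gripper_force: 0.0
```

>>> {"api": "arm_command", "payload": {"dp": [[0,0,0],[0,0,0],[0,0,0]], "angular": [[0,0,0],[0,0,0],[0,0,0]], "claw": [1,1,0.4], "force": 30}}

```text
clock: 3.95
position: [0.4379, -0.2329, 0.1452]
ee_rot: [2.649, 1.686, 0.001]
force: [0.3, 0.0, 1.3]
width: 0.952
gripper_force: 0.0
```

```bash
python3 - <<'E'
from h import *
s=arm.observe();print(s["position"],s["width"],s["force"],(rel(s,[.4364,-.2338,.163])*1000).round(1))
E
```

```text
[ 0.43786029 -0.23285156  0.14519488] 0.9522697015242946 [0.30633742 0.02942411 1.3165197 ] [ -1.5  -0.9 -17.8]
```

>>> {"api": "arm_command", "payload": {"dp": [[-0.05,-0.03,0],[0,0,0],[0,0,0],[0,0,0],[0,0,0],[0,0,0],[0,0,0],[0,0,0],[0,0,0],[0,0,0]], "angular": [[0,0,0],[0,0,0],[0,0,0],[0,0,0],[0,0,0],[0,0,0],[0,0,0],[0,0,0],[0,0,0],[0,0,0]], "claw": [0.4,0.3,0.2,0.1,0,0,0,0,0,0], "force": 35}}

```text
clock: 4.95
position: [0.4359, -0.2336, 0.1442]
ee_rot: [2.65, 1.686, 0.0]
force: [-1.8, 0.6, 1.1]
width: 0.093
gripper_force: 9.9
```

>>> {"api": "arm_command", "payload": {"dp": [[0,0,0],[0,0,0],[0,0,-0.2],[0,0,-0.2],[0,0,-0.2]], "angular": [[0,0,0],[0,0,0],[0,0,0],[0,0,0],[0,0,0]], "claw": [0,0,0,0,0], "force": 40}}

```text
clock: 5.45
position: [0.4358, -0.2335, 0.1597]
ee_rot: [-2.651, -1.686, 0.0]
force: [0.3, -0.3, -2.7]
width: 0.085
gripper_force: 40.0
```

>>> {"api": "arm_command", "payload": {"dp": [[0,0,-0.4],[0,0,-0.5],[0,0,-0.6],[0,0,-0.6],[0,0,-0.7],[0,0,-0.7],[0,0,-0.7],[0,0,-0.7],[0,0,-0.5],[0,0,0]], "angular": [[0,0,0],[0,0,0],[0,0,0],[0,0,0],[0,0,0],[0,0,0],[0,0,0],[0,0,0],[0,0,0],[0,0,0]], "claw": [0,0,0,0,0,0,0,0,0,0]}}

```text
clock: 6.45
position: [0.4368, -0.2338, 0.2964]
ee_rot: [2.648, 1.685, 0.003]
force: [-0.5, -0.6, -3.0]
width: 0.083
gripper_force: 40.0
```

```bash
python3 - <<'E'
from h import *
import pickle
im=arm.get_image("side");s=arm.observe();pickle.dump((im,s),open("s1.pkl","wb"))
print(s["position"],s["force"],s["gripper_force"],s["joints"].round(2))
# project expected rod tip & guide
def pr(X): c=im["K"]@(im["R"]@X+im["t"]);return c[:2]/c[2]
p=s["position"];print(pr(np.array([p[0],p[1],p[2]-.126])),pr(np.array([p[0],p[1],p[2]+.044])))
save(im,"pics/s1.png")
print("rel guide",(rel(s,[.608,.037,p[2]])*1000).round(1))
E
```

```text
[ 0.43622899 -0.23369678  0.29505671] [-0.19401735  0.46707412 -3.08470473] 39.9994432926178 [ 0.7   0.2  -0.38  1.75  0.08  1.2  -0.13]
[321.97690129 154.16670249] [327.27250207  86.57585894]
rel guide [318.   40.9   0. ]
```

View pics/s1.png

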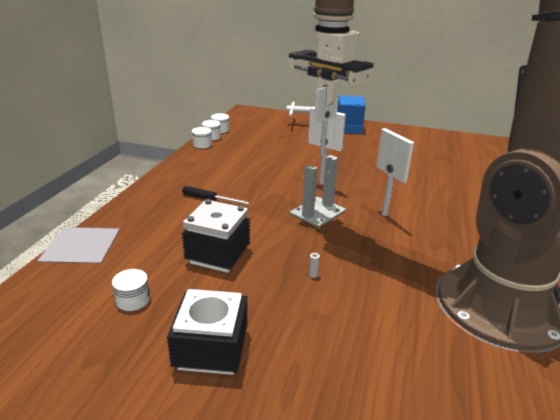

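The side view shows the probe upright in the gripper, clear of the holder, with its rod end near (323,160); I predicted (322,154). Next I'll move most of the way and look at the hole with the wrist camera.

>>> {"api": "arm_command", "payload": {"dp": [[0.4,0.05,0],[0.8,0.1,0],[1,0.13,0],[1,0.13,0],[1,0.13,0],[1,0.13,0],[1,0.13,0],[1,0.13,0],[0.8,0.1,0],[0.4,0.05,0]], "angular": [[0,0,0],[0,0,0],[0,0,0],[0,0,0],[0,0,0],[0,0,0],[0,0,0],[0,0,0],[0,0,0],[0,0,0]], "claw": [0,0,0,0,0,0,0,0,0,0]}}

```text
clock: 7.5
position: [0.5496, -0.0519, 0.2931]
ee_rot: [-2.646, -1.689, 0.001]
force: [-0.2, 0.3, -2.8]
width: 0.081
gripper_force: 40.0
```

>>> {"api": "arm_command", "payload": {"dp": [[0,0,0],[0,0,0],[0,0,0]], "angular": [[0,0,0],[0,0,0],[0,0,0]], "claw": [0,0,0]}}

```text
clock: 7.8
position: [0.5488, -0.0561, 0.294]
ee_rot: [2.652, 1.684, -0.002]
force: [-1.1, -0.5, -3.0]
width: 0.083
gripper_force: 40.0
```

```bash
python3 - <<'E'
from h import *
import pickle
im=arm.get_image("wrist");s=arm.observe();save(im,"pics/w2.png");pickle.dump((im,s),open("w2.pkl","wb"))
print(s["position"],cv2.Rodrigues(s["ee_rot"])[0].round(3).tolist(),(rel(s,[.608,.037,s["position"][2]])*1000).round(1))
K,R,t=im["K"],im["R"],im["t"]
c=K@(R@np.array([.608,.037,.11])+t);print("guide px",c[:2]/c[2],"cam",(-R.T@t))
P=cloud(im);m=(abs(P[...,2]-.11)<.006)&(np.hypot(P[...,0]-.608,P[...,1]-.037)<.07)
r=cv2.minAreaRect(P[m][:,:2].astype(np.float32)*1000);print(m.sum(),r,P[m][:,2].mean())
E
```

```text
[ 0.54886157 -0.05607826  0.2941641 ] [[0.425, 0.905, -0.0], [0.905, -0.425, -0.001], [-0.001, -0.0, -1.0]] [ 1.094e+02  1.390e+01 -1.000e-01]
guide px [291.31927917  76.34857923] cam [0.57624553 0.00344153 0.45254263]
11293 ((607.3431396484375, 37.25829315185547), (104.29512786865234, 104.30510711669922), 87.46402740478516) 0.11053420713306114
```

View pics/w2.png

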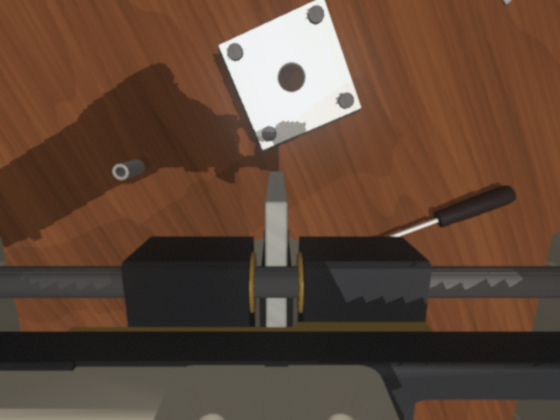

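The wrist view shows the hole at (291,77), matching the projection of (0.608, 0.037), and the held plate edge-on at u ≈ 277.

>>> {"api": "arm_command", "payload": {"dp": [[0.4,0.05,0],[0.8,0.1,0],[0.9,0.11,0],[0.9,0.11,0],[0.8,0.1,0],[0.4,0.05,0],[0.18,0.02,0],[0,0,0],[0,0,0],[0,0,0]], "angular": [[0,0,0],[0,0,0],[0,0,0],[0,0,0],[0,0,0],[0,0,0],[0,0,0],[0,0,0],[0,0,0],[0,0,0]], "claw": [0,0,0,0,0,0,0,0,0,0]}}

```text
clock: 8.85
position: [0.6077, 0.0375, 0.2943]
ee_rot: [2.651, 1.684, -0.001]
force: [0.5, -0.0, -2.5]
width: 0.088
gripper_force: 40.0
```

```bash
python3 - <<'E'
from h import *
import pickle
im=arm.get_image("side");s=arm.observe();pickle.dump((im,s),open("s2.pkl","wb"))
p=s["position"];print(p,cv2.Rodrigues(s["ee_rot"])[0].round(3)[2],(rel(s,[.6077,.0372,p[2]])*1000).round(1))
def pr(X): c=im["K"]@(im["R"]@np.array(X)+im["t"]);return (c[:2]/c[2]).round(1)
print("tip exp",pr([p[0],p[1],p[2]-.126]),"rod top",pr([p[0],p[1],p[2]-.036]),"guide",pr([.6077,.0372,.11]))
u,v=pr([p[0],p[1],p[2]-.1]).astype(int);print(u,v)
x0,y0=u-50,v-70;cv2.imwrite("pics/s2.png",cv2.resize(im["frame"][y0:y0+140,x0:x0+110],None,fx=4.2,fy=4.2,interpolation=cv2.INTER_CUBIC)[:,:,::-1]);print(x0,y0)
P=cloud(im);
for z0 in np.arange(p[2]-.12,p[2]-.05,.012):
    m=(abs(P[...,2]-z0)<.006)&(np.hypot(P[...,0]-p[0],P[...,1]-p[1])<.025)
    if m.sum(): v_,u_=np.nonzero(m);print(z0.round(3),m.sum(),u_.mean().round(2),u_.min(),u_.max(),pr([p[0],p[1],z0]),P[m].mean(0).round(4))
E
```

```text
[0.60776979 0.03764311 0.29434387] [-0.  0. -1.] [-0.4  0.1  0. ]
tip exp [214.6 191. ] rod top [212.7 151.4] guide [215.9 214.7]
214 179
164 109
0.174 23 215.04 213 217 [214.5 188.4] [0.6051 0.0407 0.1746]
0.186 30 214.67 212 217 [214.2 183.3] [0.6053 0.0408 0.1867]
0.198 31 214.58 212 217 [214.  178.2] [0.605  0.0408 0.199 ]
0.21 30 214.5 212 217 [213.7 173. ] [0.6048 0.0405 0.2105]
0.222 29 214.28 212 217 [213.5 167.7] [0.6047 0.0407 0.2221]
0.234 32 213.53 211 216 [213.2 162.3] [0.6056 0.0409 0.2344]
```

View pics/s2.png

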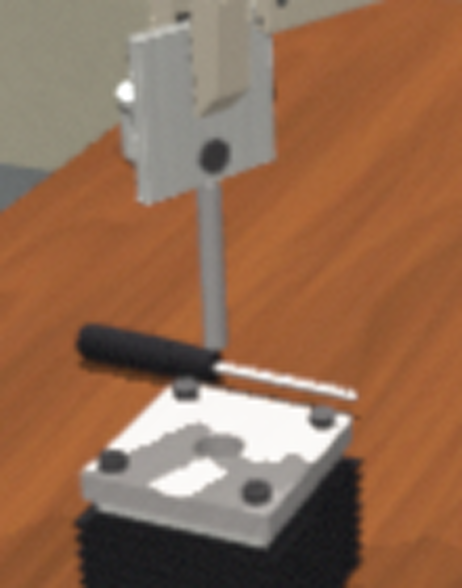

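The side crop shows the rod upright above the plate, with its tip at about (216,348) and the hole centre at about (220,447) in crop pixels. I'll check the hole in this same camera's depth map to cancel calibration bias.

```bash
python3 - <<'E'
from h import *
import pickle
im,s=pickle.load(open("s2.pkl","rb"));P=cloud(im)
m=(abs(P[...,2]-.11)<.004)&(np.hypot(P[...,0]-.608,P[...,1]-.037)<.08)
r=cv2.minAreaRect(P[m][:,:2].astype(np.float32)*1000);print(r,P[m][:,2].mean())
cam=-im["R"].T@im["t"]
pts=P[(P[...,2]>.172)&(P[...,2]<.225)&(np.hypot(P[...,0]-.6077,P[...,1]-.0375)<.02)]
# circle fit radius 6
from scipy.optimize import least_squares
f=least_squares(lambda c:np.hypot(pts[:,0]-c[0]-c[2]*(pts[:,2]-.2),pts[:,1]-c[1]-c[3]*(pts[:,2]-.2))-.006,[.6077,.0375,0,0],loss="soft_l1",f_scale=.001)
print(f.x.round(4),np.abs(f.fun).mean(),len(pts))
E
```

```text
((607.4473876953125, 36.956207275390625), (108.781005859375, 106.1820297241211), 87.95943450927734) 0.1095627792804462
[ 0.607   0.0364 -0.0025 -0.0009] 0.0008646414144793047 130
```

The rod and hole agree within 0.7 mm, so I'll lower slowly.

>>> {"api": "arm_command", "payload": {"dp": [[0.03,0,0.2],[0,0,0.3],[0,0,0.4],[0,0,0.4],[0,0,0.4],[0,0,0.3],[0,0,0.2],[0,0,0.1],[0,0,0],[0,0,0]], "angular": [[0,0,0],[0,0,0],[0,0,0],[0,0,0],[0,0,0],[0,0,0],[0,0,0],[0,0,0],[0,0,0],[0,0,0]], "claw": [0,0,0,0,0,0,0,0,0,0]}}

```text
clock: 9.9
position: [0.6085, 0.0394, 0.2371]
ee_rot: [2.65, 1.686, 0.001]
force: [0.3, -0.5, -2.4]
width: 0.085
gripper_force: 40.0
```

```bash
python3 - <<'E'
from h import *
im=arm.get_image("side");s=arm.observe();p=s["position"];print(p,s["force"],(rel(s,[.6081,.0378,.186])*1000).round(1))
P=cloud(im)
from scipy.optimize import least_squares
pts=P[(P[...,2]>.122)&(P[...,2]<.175)&(np.hypot(P[...,0]-.6077,P[...,1]-.0375)<.02)]
f=least_squares(lambda c:np.hypot(pts[:,0]-c[0]-c[2]*(pts[:,2]-.15),pts[:,1]-c[1]-c[3]*(pts[:,2]-.15))-.006,[.6077,.0375,0,0],loss="soft_l1",f_scale=.001)
print(f.x.round(4))
cv2.imwrite("pics/s3.png",cv2.resize(im["frame"][139:279,164:274],None,fx=4.2,fy=4.2,interpolation=cv2.INTER_CUBIC)[:,:,::-1])
E
```

```text
[0.60853629 0.03941109 0.23719082] [-1.068719   -0.26722737 -2.54488157] [-1.7  0.3 51.2]
[ 6.075e-01  3.860e-02  5.000e-04 -1.210e-02]
```

View pics/s3.png

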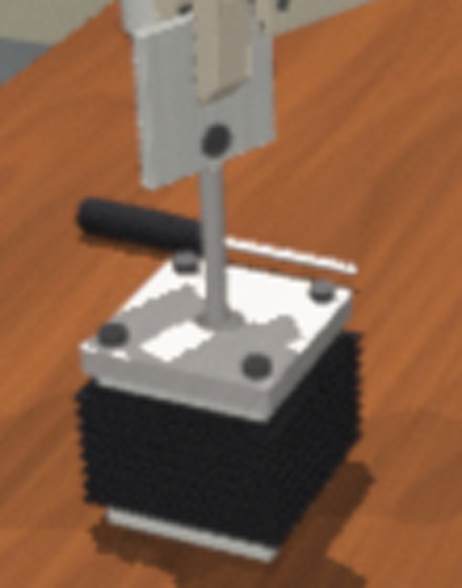

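The rod is entering the hole with its axis about 1.6 mm off in tool x. I'll correct that and continue down.

>>> {"api": "arm_command", "payload": {"dp": [[-0.06,0.01,0],[0,0,0.2],[0,0,0.35],[0,0,0.4],[0,0,0.4],[0,0,0.35],[0,0,0.2],[0,0,0.15],[0,0,0],[0,0,0]], "angular": [[0,0,0],[0,0,0],[0,0,0],[0,0,0],[0,0,0],[0,0,0],[0,0,0],[0,0,0],[0,0,0],[0,0,0]], "claw": [0,0,0,0,0,0,0,0,0,0]}}

```text
clock: 10.95
position: [0.6081, 0.0379, 0.1857]
ee_rot: [2.651, 1.686, 0.001]
force: [-0.3, 0.1, -2.2]
width: 0.084
gripper_force: 40.0
```

>>> {"api": "arm_command", "payload": {"dp": [[0,0,0],[0,0,0],[0,0,0],[0,0,0],[0,0,0]], "angular": [[0,0,0],[0,0,0],[0,0,0],[0,0,0],[0,0,0]], "claw": [0,0,0,0,0]}}

```text
clock: 11.45
position: [0.6079, 0.0379, 0.1855]
ee_rot: [2.651, 1.686, 0.0]
force: [0.5, 0.8, -2.6]
width: 0.083
gripper_force: 40.0
```

```bash
python3 - <<'E'
from h import *
im=arm.get_image("side");s=arm.observe();p=s["position"];print(p,s["force"],s["gripper_force"],cv2.Rodrigues(s["ee_rot"])[0][2].round(4))
P=cloud(im)
from scipy.optimize import least_squares
for hi,c in((.15,.135),):
    pts=P[(P[...,2]>.119)&(P[...,2]<hi)&(np.hypot(P[...,0]-.6077,P[...,1]-.0375)<.02)]
    f=least_squares(lambda c:np.hypot(pts[:,0]-c[0],pts[:,1]-c[1])-.006,[.6077,.0375],loss="soft_l1",f_scale=.001)
    print(f.x.round(4),len(pts),(rel(s,[.6074+p[0]-f.x[0],.037+p[1]-f.x[1],.186])*1000).round(1))
q=P[(P[...,2]>.215)&(P[...,2]<.245)&(np.hypot(P[...,0]-.6077,P[...,1]-.0375)<.05)]
# plate: lowest/top height
m=(np.hypot(P[...,0]-.6077,P[...,1]-.0375)<.045)&(P[...,2]>.14)&(abs((P[...,0]-.6077)*.425+(P[...,1]-.0375)*.905)>.015)
print(np.percentile(P[m][:,2],[0,1,5,95,99]).round(4))
cv2.imwrite("pics/s4.png",cv2.resize(im["frame"][139:279,164:274],None,fx=4.2,fy=4.2,interpolation=cv2.INTER_CUBIC)[:,:,::-1])
E
```

```text
[0.60786695 0.03787197 0.18551012] [ 0.40811959 -1.14231683 -2.22360595] 39.99941289424896 [-0.e+00  1.e-04 -1.e+00]
[0.6074 0.0372] 73 [-0.2  0.1 -0.5]
[0.1479 0.1546 0.1748 0.4986 0.5091]
```

View pics/s4.png

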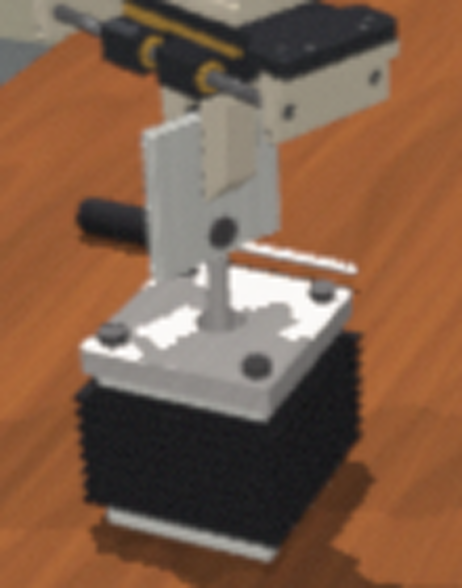

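The rod is centred in the hole (about 0.2 mm off) and upright. The depth is between 45 and 50 mm, so I'll add 4 mm of margin and hand in.

>>> {"api": "arm_command", "payload": {"dp": [[0,0,0.08],[0,0,0.08],[0,0,0],[0,0,0],[0,0,0],[0,0,0],[0,0,0],[0,0,0]], "angular": [[0,0,0],[0,0,0],[0,0,0],[0,0,0],[0,0,0],[0,0,0],[0,0,0],[0,0,0]], "claw": [0,0,0,0,0,0,0,0]}}

```text
clock: 12.3
position: [0.6079, 0.0379, 0.1815]
ee_rot: [2.651, 1.686, 0.0]
force: [-0.5, 0.4, -2.8]
width: 0.083
gripper_force: 40.0
```

```bash
python3 - <<'E'
from h import *
s=arm.observe();print(s["position"],s["force"],s["gripper_force"])
print((rel(s,[.6079,.0377,.182])*1000).round(1))
if np.hypot(*(s["position"][:2]-[.6079,.0377]))<.002: print(arm.sign_off())
E
```

```text
[0.60790336 0.03787496 0.18152003] [-0.45833674  0.37894053 -2.75602915] 39.99940752983093
[-0.2  0.1 -0.5]
the job is handed in; nothing more can be done
None
```

I handed the job in at about 12.3 s with the gripper still holding the smallest probe upright and no sign of contact; by my measurements its rod is about 49–54 mm into the guide hole and about 0.2 mm off centre, but the sign-off returned no verdict.

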